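# Shim the wobbling press level

## Robot

A 7-joint arm with a two-finger parallel gripper is mounted at the origin on the work surface. World frame = base frame: x ahead of the robot, y to its left, z up, the work surface at z = 0. Lengths are in mm, angles in rad, forces in N, time in s.
With the tool pointing down it reaches from about 400 to 875 mm from the base axis. Payload 4.4 kg.
Tool frame: the origin (TCP) lies at the centre of the arm's flange, where the gripper is bolted on; the fingertips stand 173 mm ahead of it and the grasp point (between the pads) lies 155 mm ahead of it; z points along the fingers, y is the direction in which the jaws open and shut (so a half turn about z gives the same grasp; the last joint's range is limited). The gripper opens to 85 mm and grips with 20 to 120 N. Pads are 22 mm wide; open, the fingers measure 114 mm over their backs; the gripper's body (76 mm by 85 mm) begins 54 mm behind the grasp point. The pads swing forward as they close: fully open they stand 13 mm farther back than shut.
Start: joints at [1.202, 0.628, 0.038, 1.517, -0.027, 0.996, -0.02], TCP at [193.847, -620.434, 404.713] pointing down, gripper open.
Joint ranges: [-3.06, 3.06], [-0.37, 2.12], [-1.25, 1.32], [0.18, 2.47], [-1.1, 4.24], [0.23, 1.98], [-2.94, 2.94]. Speed limits (rad/s): [2.57, 2.57, 3.14, 3.14, 3.14, 3.14, 3.14].

## Interface

Orientations are given as [roll, pitch, yaw] about the fixed x, y, z axes, in that order (R = Rz(yaw) Ry(pitch) Rx(roll)).
In Python, from cell import * gives the robot as it stands. The module is installed in compiled form; this text tells all that it offers.
- The arm moves only by the shell command python3 -m jog 'ROWS'. ROWS is JSON, one flat list of numbers, 5 for each row, row after row: the shift along the tool's x, y, z in mm, then the turn about the tool's z in degrees, then the finger opening in mm, from 0 to 85.4. A call has 1 to 20 rows; each row is the pose to reach, as a shift and turn from the pose commanded when the call began, along the tool's axes at that moment; what a row does not reach only later rows make up. A row lasts 1/12 s, in which the tool goes at most 41.7 mm and 7.16 degrees, less where a joint would pass 70% of its speed; a pose out of reach is approached as far as the arm can. A call with a gripper value outside its range is refused whole. The fingers move at their own pace and stop on an object; the grip force is fixed at half the most. Time passes only in rows, so rows that repeat a pose let the fingers close. It gives the time, the measured TCP pose, the force and the opening at its end, in the units of the state.
- read_state(): the state, without advancing time (a new reading comes with each control period).
- get_image(name): name is "scene" or "top"; returns (picture, depth): 384x512x3 uint8, blue, green, red; 384x512 float32, mm along the optical axis (not along the pixel's ray), 0 where there is no reading.
- camera_params(name): a dict with "K" (3x3 intrinsics, pixels), "T" (4x4, takes a point from camera to world coordinates). Camera axes: x right, y up, looking along -z (the intrinsics and any distortion apply to the point x, -y, -z); pixel columns grow to the right and rows downward; lengths in mm; the calibration is good to about 2 mm. A picture is of the moment at which its call begins. camera_params takes no time and is no camera call.
- finish_job(): hands the job in, once; it reports no verdict.
The state is a dict: "clock": time; "qpos": joint angles; "qd": joint speeds; "tau": joint torques, N m; "eef_pos": TCP position; "tool_rot": TCP orientation; "force": force on the tool from outside, world axes, zero at the start; "torque": the same for the moment, N m; "width": finger opening in mm.
Only numpy, scipy, OpenCV 4.12 (cv2) and the standard library are available. Lean on these libraries where they do the work, as an engineer would, in place of code of your own. Each camera call takes 0.05 s, during which the arm holds its last target.

## Task

The little green bench press wobbles because the foot under the brass nut is too short. Push the orange wedge across the bench with your fingertips, thin end first, under that foot until the press stands level on the wedge's flat top and no longer rocks. Only push the wedge, never lift or carry it, do not shove the press out of its place, leave everything else alone, and finish with the hand clear.

Things in the scene. Friction and masses are not known exactly. Their poses are not given: they have to be found in the camera images.
- press: Loose green bench press, about 1.5 kg, on a light-wood board 180 x 180 x 16 mm, underside 22 mm above the bench when level; casting near the board's middle, 220 mm high. Four round feet, 28 mm wide, soles slightly domed, at 70 mm from the centre in x and y. It leans 0.08 rad onto the short foot. Origin: board's centre, at the height of the long feet's soles; z up.
- short_foot (a point): Centre of the sole of the short brass foot, at (-70, -70, 8) mm in the press's frame (the corner to the robot's right and near side at yaw 0). It is 8 mm shorter than the three black feet: it touches the bench at the start and stands 8 mm above it when level. A wedge pushed under it with a few newtons lifts it.
- brass_nut (a point): Top of the brass nut, 22 mm wide and 9 mm high, on the board straight above the short foot, at (-70, -70, 47) mm in the press's frame. The other three nuts are dark.
- wedge: Loose orange wedge, about 110 g, 140 mm long (x), 50 mm wide (y). Origin: centre of its underside; +x to the thin end. Nose at x = +70 mm, 1.5 mm thick; the top rises to 8 mm at x = +25 mm, is flat from there to x = -30 mm, then a push block 18 mm high and 40 mm long ends at the upright back face, x = -70 mm.
- wedge_flat (a point): A good place for the short foot on the flat top, at (0, 0, 8) mm in the wedge's frame. The press is level with the foot's centre from x = +25 to -16 mm in the wedge's frame (at -16 mm the foot meets the push block).
- wedge_back (a point): Middle of the back face of the wedge's push block, at (-70, 0, 9) mm in the wedge's frame.
- driver_stand_b: Bystander: round aluminium stand with a fan of screwdrivers, 100 mm wide, 115 mm high, origin centre of its base.
- oil_jar: Bystander: small amber jar, blue cap, 44 mm wide, 50 mm high, origin centre of its base.
- movement_holder: Bystander: brass ring, 52 mm wide, 14 mm high, origin centre of its underside.
- screwdriver: Bystander: loose screwdriver with a red handle lying flat, 130 mm long, along its x axis.
- parts_tray: Bystander: white divided parts tray, 100 x 100 mm, 22 mm high, origin centre of its underside.
There are look-alikes about, which are no part of the job. Several things look just like the wedge: the one meant starts farthest from the robot's base.

How it is judged (in metres and radians):
At the end, for the whole second after the job is handed in: The short foot stands on the flat top of the wedge (its centre -21 to +29 mm along and within 22 mm across the wedge's frame) and bears on it; the press is level within 0.02 rad, at rest, within 30 mm of where it stood; the wedge lies flat on the bench, at rest (angle between press's own z axis and vertical below 0.02 rad and x of short_foot in the frame of wedge between -0.021 and 0.029 m and y of short_foot in the frame of wedge between -0.022 and 0.022 m and contact force between press and wedge above 0.3 N and height (world z) of wedge below 0.003 m and angle between wedge's own z axis and vertical below 0.05 rad and distance of press from where it was at the start of the episode below 0.03 m and linear speed of each of press, wedge below 0.01 m/s and angular speed of press below 0.05 rad/s); the robot touches nothing.
It fails at once if the wedge is lifted or tipped off the bench (height (world z) of wedge above 0.012 m or angle between wedge's own z axis and vertical above 0.25 rad).
It fails at once if the press is lifted, tipped or shoved more than 40 mm (angle between press's own z axis and vertical above 0.16 rad or height (world z) of press above 0.02 m or distance of press from where it was at the start of the episode above 0.04 m).
It fails at once if another thing on the bench is moved by more than 30 mm (distance of any of driver_stand_b, oil_jar, movement_holder, screwdriver, parts_tray from where it was at the start of the episode above 0.03 m).
It also fails if it takes over 51 s, if anything falls off the work surface, if the arm or the gripper's body presses on something with over 40 N, if the wrist force passes 120 N, or if a joint passes its speed limit or range.

## Working session

There is one attempt and no reset: what is moved stays moved. The work goes in short steps, Python scripts to look and compute and a shell command to move; the robot and the scene stay as the last step left them, time stands still between calls to the robot, and variables do not carry over. Pictures are saved under pics/ and viewed, and the job is handed in when it is done.

```bash
mkdir -p pics; python3 - <<'E'
from cell import *
import cv2,numpy as np
for n in("scene","top"):
    p,d=get_image(n); cv2.imwrite(f"pics/{n}0.png",p); np.savez(f"{n}0.npz",p=p,d=d)
    c=camera_params(n); print(n,{k:(np.round(v,3).tolist() if hasattr(v,'shape') or isinstance(v,list) else v) for k,v in c.items()})
s=read_state(); print(s)
E
```

```text
scene {'K': [[423.842, 0.0, 259.682], [0.0, 423.842, 186.025], [0.0, 0.0, 1.0]], 'T': [[-0.474, -0.72, 0.507, 1063.583], [0.881, -0.397, 0.259, 290.163], [0.015, 0.569, 0.822, 996.837], [0.0, 0.0, 0.0, 1.0]]}
top {'K': [[461.626, 0.0, 258.799], [0.0, 461.626, 179.387], [0.0, 0.0, 1.0]], 'T': [[0.011, 0.999, -0.049, 436.934], [-1.0, 0.01, -0.014, 1.169], [-0.014, 0.049, 0.999, 1291.318], [0.0, 0.0, 0.0, 1.0]]}
{'clock': 0.1, 'qpos': array([ 1.20221931,  0.62924873,  0.03843763,  1.51826306, -0.02700765,
        0.99632225, -0.01999512]), 'qd': array([-8.83366527e-04, -2.17184613e-03, -3.00497595e-06, -3.64966986e-03,
        9.58517170e-04, -1.88856101e-03,  3.66008135e-04]), 'tau': array([ 3.83805906e-03, -5.64533472e+01,  1.23053268e+00, -1.93972671e+01,
        1.12942103e-02,  5.47875243e-03, -1.72653273e-05]), 'eef_pos': array([ 193.76888837, -620.16746557,  403.88542604]), 'tool_rot': array([-3.13986885e+00,  6.62346996e-06,  3.02783627e-01]), 'force': array([ 0.51725143, -0.24931515, -0.38545782]), 'torque': array([ 0.00134766, -0.01823987,  0.01045024]), 'width': 85.5653469191905}
```

View pics/top0.png

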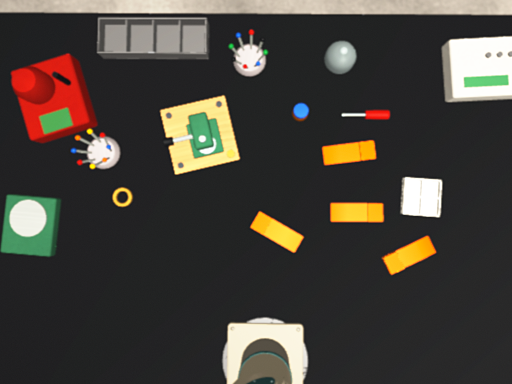

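View pics/scene0.png

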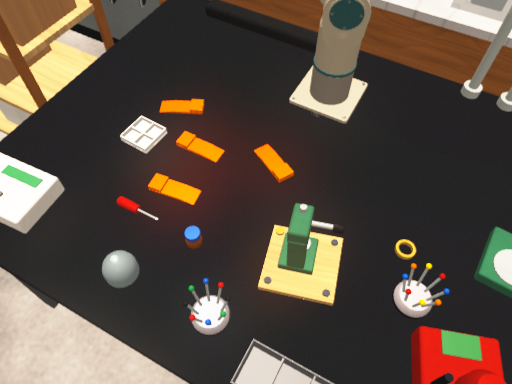

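```bash
cat > h.py <<'E'
import cv2,numpy as np
from cell import camera_params
def ray(n,uv,z):
    c=camera_params(n);K=np.array(c["K"]);T=np.array(c["T"])
    uv=np.atleast_2d(uv).astype(float)
    d=np.c_[(uv[:,0]-K[0,2])/K[0,0],-(uv[:,1]-K[1,2])/K[1,1],-np.ones(len(uv))]@T[:3,:3].T
    o=T[:3,3]; return o+d*((z-o[2])/d[:,2])[:,None]
def blobs(p,lo,hi,amin):
    m=cv2.inRange(cv2.cvtColor(p,cv2.COLOR_BGR2HSV),lo,hi)
    cs,_=cv2.findContours(m,cv2.RETR_EXTERNAL,cv2.CHAIN_APPROX_NONE)
    return [c for c in cs if cv2.contourArea(c)>amin],m
E
python3 - <<'E'
from h import *
for n in("top","scene"):
    z=np.load(n+"0.npz");p=z["p"];d=z["d"]
    cs,m=blobs(p,(5,180,120),(19,255,255),200)
    for c in cs:
        r=cv2.minAreaRect(c); b=cv2.boxPoints(r)
        w=ray(n,[r[0]],6)[0]; W=ray(n,b,6)
        print(n,np.round(r[0]),"world",w.round(1),"R",np.hypot(*w[:2]).round(),"edges",[np.linalg.norm(W[i]-W[i-1]).round() for i in(1,2)],"corners",W[:,:2].round(0).tolist())
    for nm,(x0,y0,x1,y1) in ({"press":(150,85,250,185),"wedge":(310,130,390,175)} if n=="top" else {"press":(250,190,360,310),"wedge":(140,165,210,210)}).items():
        cv2.imwrite(f"pics/{n}_{nm}.png",cv2.resize(p[y0:y1,x0:x1],None,fx=6,fy=6,interpolation=cv2.INTER_CUBIC))
E
```

```text
top [409. 255.] world [ 297.  -395.7    6. ] R 495.0 edges [np.float64(143.0), np.float64(58.0)] corners [[291.0, -319.0], [356.0, -447.0], [303.0, -472.0], [238.0, -345.0]]
top [277. 232.] world [355.9 -31.    6. ] R 357.0 edges [np.float64(56.0), np.float64(145.0)] corners [[367.0, 46.0], [416.0, 18.0], [345.0, -108.0], [296.0, -80.0]]
top [356. 212.] world [ 412.4 -252.     6. ] R 483.0 edges [np.float64(147.0), np.float64(55.0)] corners [[439.0, -179.0], [441.0, -325.0], [386.0, -325.0], [384.0, -179.0]]
top [349. 152.] world [ 578.3 -230.1    6. ] R 622.0 edges [np.float64(149.0), np.float64(55.0)] corners [[596.0, -153.0], [616.0, -300.0], [561.0, -307.0], [541.0, -160.0]]
scene [174. 188.] world [ 575.7 -229.2    6. ] R 620.0 edges [np.float64(65.0), np.float64(159.0)] corners [[615.0, -297.0], [554.0, -320.0], [536.0, -161.0], [596.0, -144.0]]
scene [274. 161.] world [353.9 -27.2   6. ] R 355.0 edges [np.float64(65.0), np.float64(154.0)] corners [[347.0, -103.0], [284.0, -87.0], [360.0, 46.0], [418.0, 29.0]]
scene [200. 146.] world [ 409.5 -251.     6. ] R 480.0 edges [np.float64(69.0), np.float64(162.0)] corners [[442.0, -323.0], [376.0, -341.0], [377.0, -180.0], [441.0, -166.0]]
scene [181. 105.] world [ 292.9 -397.1    6. ] R 493.0 edges [np.float64(73.0), np.float64(148.0)] corners [[354.0, -443.0], [293.0, -484.0], [230.0, -350.0], [292.0, -313.0]]
```

View pics/top_press.png

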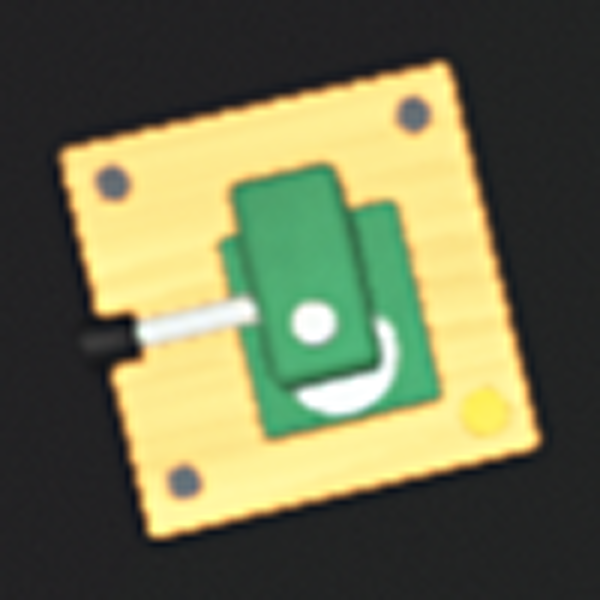

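View pics/top_wedge.png

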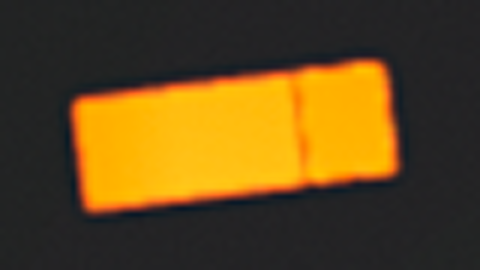

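View pics/scene_press.png

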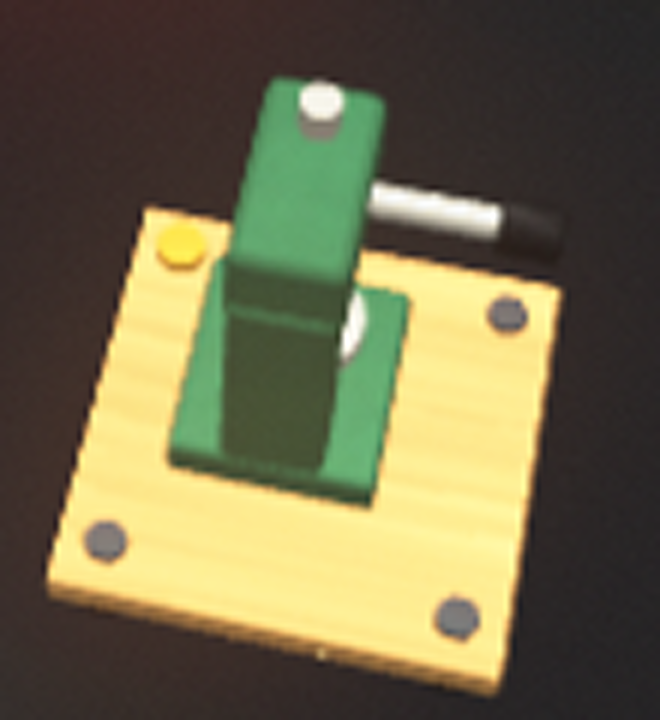

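View pics/scene_wedge.png

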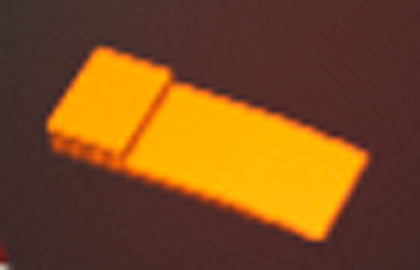

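```bash
python3 - <<'E'
from h import *
def P(n,x0,y0,l,z): return ray(n,[(x0+a/6,y0+b/6) for a,b in l],z)[:,:2]
def wd(n,x0,y0,nose,back):
    N=P(n,x0,y0,nose,1.5);B=P(n,x0,y0,back,18)
    a=N.mean(0)-B.mean(0)
    print(n,"nose",N.round(1).tolist(),"back",B.round(1).tolist(),"len",np.linalg.norm(a).round(1),"w",np.linalg.norm(N[0]-N[1]).round(1),np.linalg.norm(B[0]-B[1]).round(1),"yaw",np.arctan2(a[1],a[0]).round(3),"mid",((N.mean(0)+B.mean(0))/2).round(1))
wd("top",310,130,[(75,98),(88,212)],[(387,60),(398,177)])
wd("scene",140,165,[(368,155),(320,240)],[(100,46),(48,124)])
def pr(n,x0,y0,brass,oth):
    b=P(n,x0,y0,[brass],39)[0]; o=P(n,x0,y0,oth,[0][0]+47)
    print(n,"nut",b.round(1),"others",o.round(1).tolist(), [np.linalg.norm(b-q).round(1) for q in o])
    return b,o
# order: near-left(-70,+70), far-right(+70,-70), far-left
pr("top",150,85,(485,412),[(184,482),(413,114),(113,183)])
pr("scene",250,190,(181,246),[(507,315),(105,541),(457,618)])
for n in ("top","scene"):
  z=np.load(n+"0.npz");d=z["d"]; 
  c=camera_params(n);K=c["K"];T=np.array(c["T"])
  for u,v in ([(231,154),(349,153),(368,150)] if n=="top" else [(280,231),(180,191),(160,184)]):
    D=d[v,u]; q=T@[(u-K[0][2])/K[0][0]*D,-(v-K[1][2])/K[1][1]*D,-D,1]; print(n,u,v,q[:3].round(1))
E
```

```text
top nose [[594.8, -157.8], [541.5, -164.1]] back [[611.7, -299.2], [557.7, -304.1]] len 141.7 w 53.7 54.3 yaw 1.688 mid [ 576.5 -231.3]
scene nose [[543.4, -159.8], [593.9, -153.5]] back [[560.7, -298.0], [609.2, -292.2]] len 139.4 w 50.9 48.8 yaw 1.688 mid [ 576.8 -225.9]
top nut [567.8  96.2] others [[534.0, 231.2], [702.5, 130.2], [669.8, 266.1]] [np.float64(139.2), np.float64(138.9), np.float64(198.2)]
scene nut [570.5 101.1] others [[538.3, 236.7], [706.8, 135.6], [669.2, 270.0]] [np.float64(139.4), np.float64(140.5), np.float64(195.7)]
top 231 154 [566.8  95.6  40.3]
top 349 153 [ 576.1 -230.7    8.3]
top 368 150 [ 583.8 -281.2   18.4]
scene 280 231 [571.4 100.9  40.3]
scene 180 191 [ 575.3 -209.8    6.2]
scene 160 184 [ 587.9 -266.9   16.9]
```

The top view shows four orange wedges. The one at (349,153) is the farthest from the base, at about 620 mm, with its push block on the right and its nose pointing left towards the press. The brass nut is at (231,154) in the top view and (280,231) in the scene view. Next I move to hover behind the wedge.

```bash
python3 -m jog '[20,-7,5,-4,60, 50,-17,13,-9,40, 80,-27,21,-14,20, 115,-39,31,-20,20, 150,-50,40,-26,20, 185,-62,50,-32,20, 220,-74,60,-38,20, 255,-86,69,-44,20, 290,-98,78,-50,20, 325,-109,88,-56,20, 358,-120,97,-62,20, 390,-131,105,-68,20, 418,-141,113,-73,20, 440,-148,119,-77,20, 455,-153,123,-79,20, 462.8,-155.7,125,-79.4,20, 462.8,-155.7,125,-79.4,20, 462.8,-155.7,125,-79.4,20]'
python3 - <<'E'
from cell import *
import cv2
s=read_state(); print(s["eef_pos"],s["tool_rot"],s["force"],s["width"],s["qpos"].round(2),s["clock"])
p,d=get_image("scene"); cv2.imwrite("pics/s1.png",p)
E
```

```text
clock: 1.6
eef_pos: [588.3, -334.8, 279.6]
tool_rot: [-3.14, 0.001, 1.686]
force: [-0.2, -1.0, 0.4]
width: 20.4
[ 588.33233293 -334.82756342  279.60478313] [-3.14007721e+00  7.77896570e-04  1.68648765e+00] [-0.15799629 -0.97698688  0.3516451 ] 20.387837033306887 [ 0.64  0.82 -0.29  1.53  0.29  0.83  0.35] 1.6
```

View pics/s1.png

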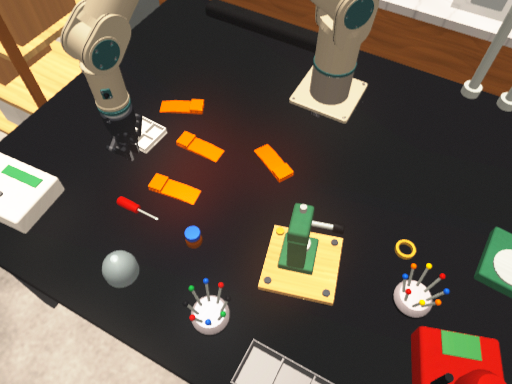

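The scene view shows the gripper at (125,140), behind the wedge at (175,190), with the screwdriver handle at (127,204) clear of it. Next I lower the hand to fingertip height about 5 mm above the bench.

```bash
python3 -m jog '[0,0,8,0,20, 0,0,22,0,20, 0,0,38,0,20, 0,0,54,0,20, 0,0,68,0,20, 0,0,80,0,20, 0,0,90,0,20, 0,0,97,0,20, 0,0,101,0,20, 0,0,101,0,20, 0,0,101,0,20]'
python3 - <<'E'
from cell import *
import cv2,numpy as np
for n in("scene","top"):
    p,d=get_image(n); cv2.imwrite(f"pics/{n}2.png",p); np.savez(n+"2.npz",p=p,d=d)
p=cv2.imread("pics/scene2.png"); cv2.imwrite("pics/s2c.png",cv2.resize(p[100:260,90:290],None,fx=4,fy=3.75))
p=cv2.imread("pics/top2.png"); cv2.imwrite("pics/t2c.png",cv2.resize(p[100:250,300:460],None,fx=4,fy=4))
E
```

```text
clock: 2.57
eef_pos: [589.4, -333.9, 179.0]
tool_rot: [3.141, 0.0, 1.689]
force: [0.2, 0.7, 0.6]
width: 20.1
```

View pics/s2c.png

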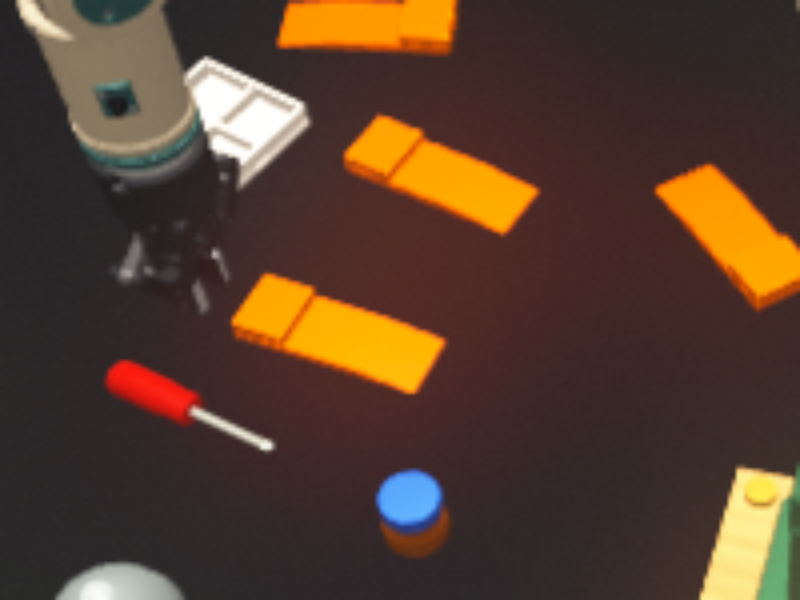

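View pics/t2c.png

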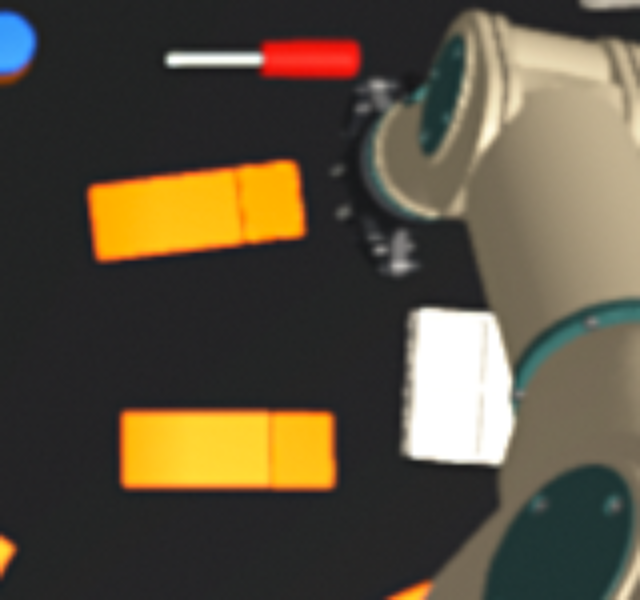

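Both fingers stand level with the wedge's back face: in the top crop the back face is at (303,200) and the fingers are at (340,170) and (340,210). Next I close the gap slowly.

```bash
python3 -m jog '[5,0,0,0,20, 10,0,0,0,20, 15,0,0,0,20, 19,0,0,0,20, 22,0,0,0,20, 25,0,0,0,20, 28,0,0,0,20, 31,0,0,0,20, 34,0,0,0,20, 36,0,0,0,20, 36,0,0,0,20, 36,0,0,0,20]'
cat > w.py <<'E'
from cell import *
from h import *
import sys
def look(tag):
    p,d=get_image("top"); cv2.imwrite(f"pics/t{tag}.png",p)
    q,d=get_image("scene"); cv2.imwrite(f"pics/s{tag}.png",q)
    s=read_state();print(s["clock"],s["eef_pos"].round(1),s["tool_rot"].round(3),s["force"].round(1))
    for n,im in(("top",p),("scene",q)):
        cs,m=blobs(im,(5,180,120),(19,255,255),60)
        for c in cs:
            w=ray(n,c[:,0,:],8)
            if np.hypot(*w[:,:2].mean(0))>520:
                r=cv2.minAreaRect(w[:,:2].astype(np.float32)); print(n,"wedge",np.round(r[0],1),np.round(r[1],1),round(r[2],1))
if __name__=="__main__": look(sys.argv[1])
E
python3 w.py 3
```

```text
clock: 3.67
eef_pos: [585.0, -297.8, 178.7]
tool_rot: [-3.142, -0.0, 1.689]
force: [0.6, -0.2, 0.1]
width: 20.1
3.7667 [ 584.9 -298.1  178.6] [-3.141 -0.     1.688] [-0.4  0.1  0.3]
top wedge [ 577.5 -219.1] [ 55.5 148.2] 6.9
scene wedge [ 576.1 -218.5] [ 62.5 151.8] 5.2
```

The fingers are touching and the wedge slides straight ahead of them. Next I push it along a gentle arc to the right.

```bash
python3 -m jog '[5,-0.4,0,0.3,20, 12,-0.8,0,0.6,20, 20,-1.3,0,1.0,20, 28,-1.7,0,1.5,20, 36,-2.0,0,1.9,20, 44,-2.3,0,2.3,20, 52,-2.5,0,2.7,20, 60,-2.7,0,3.1,20, 68,-2.9,0,3.5,20, 76,-3,0,3.9,20, 84,-2.9,0,4.4,20, 92,-2.9,0,4.8,20, 100,-2.8,0,5.2,20, 108,-2.6,0,5.6,20, 116,-2.4,0,6,20, 124,-2.1,0,6.4,20, 132,-1.8,0,6.9,20, 140,-1.3,0,7.3,20, 147,-1,0,7.6,20, 150.7,-0.8,0,7.8,20]'
python3 w.py 4
```

```text
clock: 5.43
eef_pos: [566.5, -147.0, 178.7]
tool_rot: [-3.142, -0.001, 1.553]
force: [0.1, -0.2, -0.1]
width: 19.9
5.5333 [ 566.5 -147.2  178.7] [-3.142e+00 -1.000e-03  1.554e+00] [ 0.6  0.2 -0.2]
top wedge [570.4 -67.9] [ 53.2 142. ] 0.6
scene wedge [568.1 -66.9] [149.7  61.5] 88.5
```

View pics/t4.png

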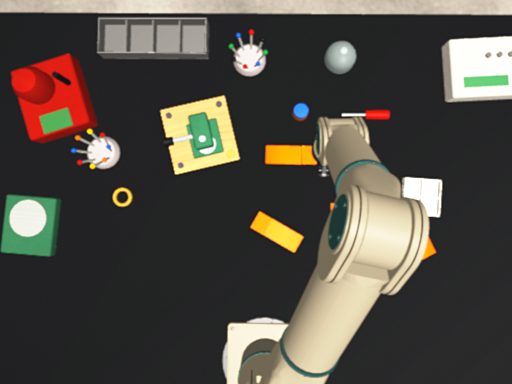

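View pics/s4.png

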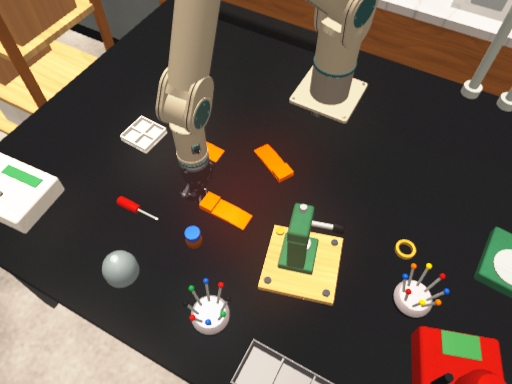

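```bash
python3 - <<'E'
import cv2
cv2.imwrite("pics/t4c.png",cv2.resize(cv2.imread("pics/t4.png")[130:180,220:330],None,fx=7,fy=7,interpolation=cv2.INTER_CUBIC))
cv2.imwrite("pics/s4c.png",cv2.resize(cv2.imread("pics/s4.png")[170:250,180:310],None,fx=6,fy=6,interpolation=cv2.INTER_CUBIC))
E
```

```text
(no output)
```

View pics/t4c.png

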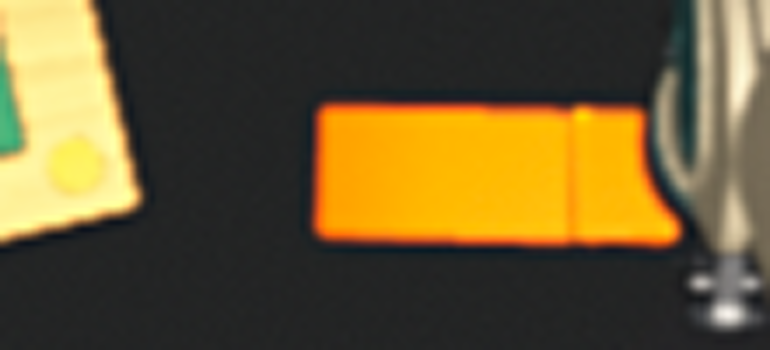

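View pics/s4c.png

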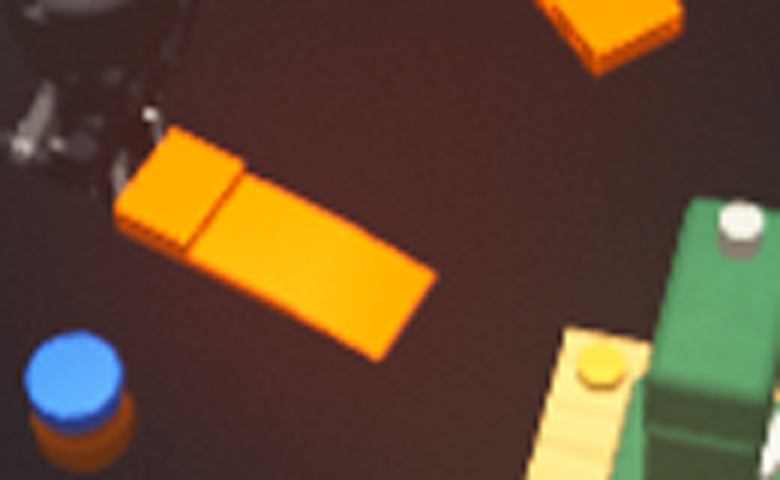

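```bash
python3 - <<'E'
from h import *
def P(n,x0,y0,f,l,z): return ray(n,[(x0+a/f,y0+b/f) for a,b in l],z)[:,:2]
for n,x0,y0,f,nose,back,bx,nut in [("top",220,130,7,[(318,104),(316,238)],[(572,106),(570,242)],-30,(76,164)),("scene",180,170,6,[(438,275),(378,360)],[(175,126),(115,203)],-70,(601,367))]:
    N=P(n,x0,y0,f,nose,1.5).mean(0);B=P(n,x0,y0,f,back,18).mean(0);b=P(n,x0,y0,f,[nut],39)[0]
    a=N-B;L=np.linalg.norm(a);a/=L;o=N-70*a
    F=b+3.2*np.array([.517,.856]); r=F-o
    print(n,"len",L.round(1),"exp",70-bx,"yaw",np.arctan2(a[1],a[0]).round(3),"origin",o.round(1),"nut",b.round(1),"foot in wedge",(r@a).round(1),(r@[-a[1],a[0]]).round(1))
E
```

```text
top len 100.4 exp 100 yaw 1.551 origin [569.2 -67.7] nut [568.5  96.1] foot in wedge 166.6 2.3
scene len 140.3 exp 140 yaw 1.542 origin [568.5 -63.4] nut [570.9 101.3] foot in wedge 167.5 0.8
```

```bash
python3 -m jog '[4,0,0,0,20, 9,0,0,0,20, 15,0,0,0,20, 21,0,0,0,20, 27,0,0,0,20, 33,0,0,0,20, 39,0,0,0,20, 45,0,0,0,20, 51,0,0,0,20, 57,0,0,0,20, 62,0,0,0,20, 66,0,0,0,20, 70,0,0,0,20, 73,0,0,0,20, 76,0,0,0,20, 78,0,0,0,20, 80,0,0,0,20, 80,0,0,0,20]'
python3 w.py 5
python3 -m jog '[2,0,0,0,20, 4,0,0,0,20, 6,0,0,0,20, 8,0,0,0,20, 10,0,0,0,20, 12,0,0,0,20, 14,0,0,0,20, 16,0,0,0,20, 18,0,0,0,20, 20,0,0,0,20, 22,0,0,0,20, 24,0,0,0,20, 26,0,0,0,20, 28,0,0,0,20, 30,0,0,0,20, 32,0,0,0,20, 34,0,0,0,20, 36,0,0,0,20, 38,0,0,0,20, 40,0,0,0,20]'
python3 w.py 6
python3 - <<'E'
import cv2
cv2.imwrite("pics/s6c.png",cv2.resize(cv2.imread("pics/s6.png")[170:320,180:360],None,fx=4,fy=4,interpolation=cv2.INTER_CUBIC))
E
```

```text
clock: 7.03
eef_pos: [568.0, -68.1, 178.8]
tool_rot: [3.141, -0.0, 1.553]
force: [0.2, 0.9, 0.4]
width: 19.9
7.1333 [567.9 -68.5 178.7] [ 3.142 -0.     1.552] [0.3 0.7 0.3]
top wedge [571.   17.1] [ 56.  128.5] 0.5
scene wedge [569.7  11. ] [147.3  60.7] 88.5
clock: 8.8
eef_pos: [568.6, -28.3, 178.7]
tool_rot: [-3.142, -0.0, 1.552]
force: [-0.9, -2.2, 0.3]
width: 20.0
8.9 [568.7 -27.8 178.7] [ 3.141e+00 -1.000e-03  1.553e+00] [-1.  -0.5  0. ]
scene wedge [570.2  32.3] [107.6  60.7] 88.5
```

View pics/s6c.png

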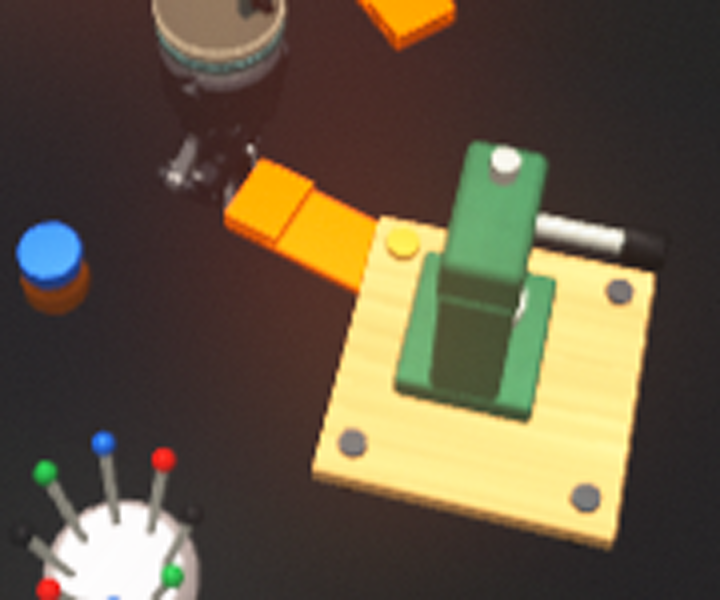

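View pics/t6.png

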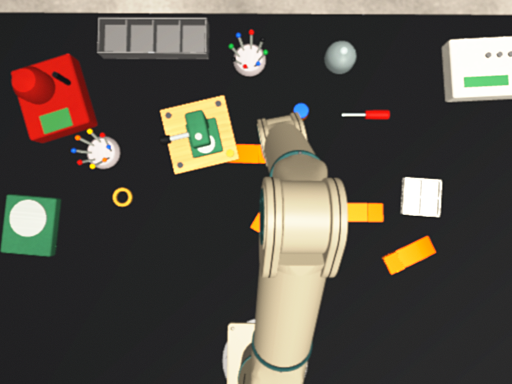

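The wedge nose is under the board. The brass nut, at (280,231) in the scene view, has not moved sideways. I continue slowly.

```bash
python3 -m jog '[2,0,0,0,20, 4,0,0,0,20, 6,0,0,0,20, 8,0,0,0,20, 10,0,0,0,20, 12,0,0,0,20, 14,0,0,0,20, 16,0,0,0,20, 18,0,0,0,20, 20,0,0,0,20, 22,0,0,0,20, 24,0,0,0,20, 26,0,0,0,20, 28,0,0,0,20, 30,0,0,0,20, 32,0,0,0,20, 34,0,0,0,20, 36,0,0,0,20, 38,0,0,0,20, 39,0,0,0,20]'
python3 w.py 7
python3 - <<'E'
import cv2
cv2.imwrite("pics/s7c.png",cv2.resize(cv2.imread("pics/s7.png")[180:310,200:350],None,fx=5,fy=4.5,interpolation=cv2.INTER_CUBIC))
cv2.imwrite("pics/t7c.png",cv2.resize(cv2.imread("pics/t7.png")[85:185,150:290],None,fx=5.5,fy=5.5,interpolation=cv2.INTER_CUBIC))
E
```

```text
clock: 10.57
eef_pos: [569.3, 10.9, 178.7]
tool_rot: [-3.142, -0.0, 1.553]
force: [0.2, -4.1, -0.1]
width: 20.0
10.6667 [569.4  11.  178.7] [ 3.142e+00 -1.000e-03  1.553e+00] [-0.6 -2.8  1.1]
scene wedge [570.5  52. ] [68.3 60.3] 88.5
```

View pics/s7c.png

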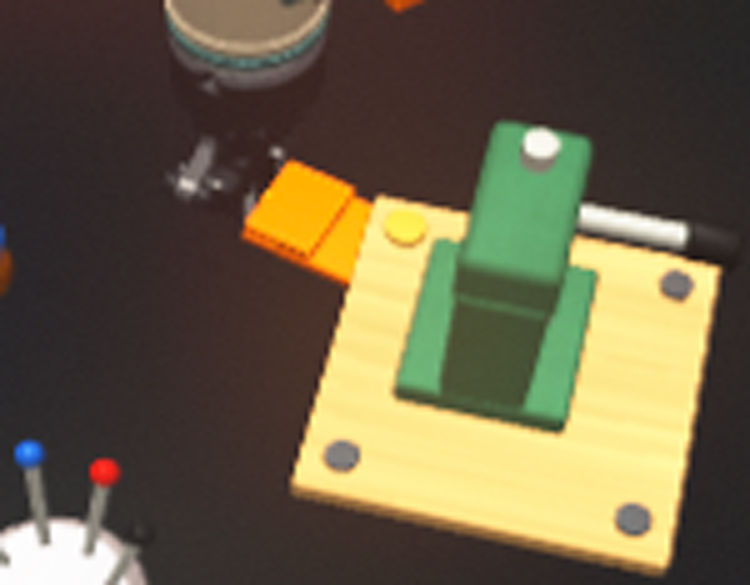

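View pics/t7c.png

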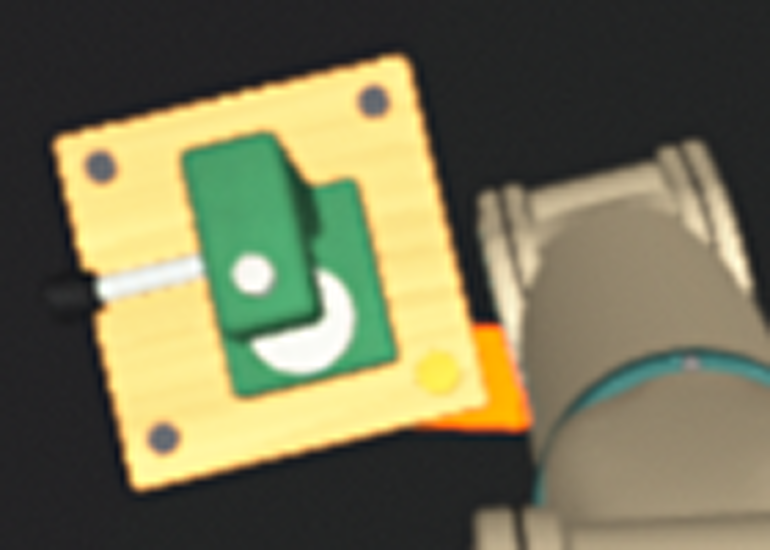

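```bash
cat > m.py <<'E'
from h import *
def m(x0,y0,fx,fy,back,step,nut,oth):
    U=lambda l:[(x0+a/fx,y0+b/fy) for a,b in l]
    B=ray("scene",U(back),18)[:,:2];S=ray("scene",U(step),18)[:,:2]
    a=S.mean(0)-B.mean(0);L=np.linalg.norm(a);a=np.array([np.cos(1.55),np.sin(1.55)]);o=(B.mean(0)+70*a+S.mean(0)+30*a)/2
    b=ray("scene",U([nut]),47)[0,:2];r=b-o
    O=ray("scene",U(oth),47)[:,:2]
    print("block len",L.round(1),"w",np.linalg.norm(B[0]-B[1]).round(1),"nut",b.round(1),"foot in wedge",(r@a).round(1),(r@[-a[1],a[0]]).round(1),"others",O.round(1).tolist(),"d",[np.linalg.norm(b-q).round(1) for q in O])
E
python3 - <<'E'
from m import *
m(200,180,5,4.5,[(291,160),(244,236)],[(354,187),(306,258)],(405,228),[(677,285),(342,456),(633,520)])
E
```

```text
block len 36.7 w 56.9 nut [572.8 104.1] foot in wedge 10.1 2.3 others [[539.4, 239.6], [708.3, 138.8], [674.4, 273.3]] d [np.float64(139.5), np.float64(139.9), np.float64(197.4)]
```

```bash
python3 -m jog '[1.5,0,0,0,20, 3,0,0,0,20, 4.5,0,0,0,20, 6,0,0,0,20, 6,0,0,0,20, 3,0,0,0,20, -2,0,0,0,20, -8,0,0,0,20, -16,0,0,0,20, -28,0,0,0,20, -42,0,0,0,20, -58,0,0,0,20, -70,0,-5,0,20, -80,0,-20,0,20, -85,0,-40,0,20, -90,0,-65,0,20, -90,0,-90,0,20, -90,0,-115,0,20, -90,0,-130,0,20, -90,0,-130,0,20]'
python3 -m jog '[-15,10,0,0,20, -40,25,0,0,20, -65,40,0,0,20, -95,60,0,0,20, -125,80,0,0,20, -155,95,0,0,20, -185,110,0,0,20, -210,120,0,0,20, -225,120,0,0,20, -230,120,0,0,20, -230,120,0,0,20, -230,120,0,0,20]'
python3 w.py 8
python3 - <<'E'
import cv2
cv2.imwrite("pics/s8c.png",cv2.resize(cv2.imread("pics/s8.png")[180:310,200:350],None,fx=5,fy=4.5,interpolation=cv2.INTER_CUBIC))
cv2.imwrite("pics/t8c.png",cv2.resize(cv2.imread("pics/t8.png")[85:185,150:290],None,fx=5.5,fy=5.5,interpolation=cv2.INTER_CUBIC))
E
```

```text
clock: 12.33
eef_pos: [568.8, -80.7, 312.6]
tool_rot: [3.135, 0.001, 1.551]
force: [-0.0, -0.4, 0.5]
width: 20.1
clock: 13.33
eef_pos: [683.0, -310.3, 308.3]
tool_rot: [-3.14, -0.002, 1.553]
force: [0.2, 1.6, 0.8]
width: 20.4
13.4333 [ 683.6 -309.2  308.9] [-3.141e+00 -2.000e-03  1.555e+00] [ 0.7 -0.3 -0.1]
scene wedge [570.5  54.2] [62.5 61.3] 0.9
scene wedge [-295.3  485.7] [82.6 31.8] 81.3
```

View pics/s8c.png

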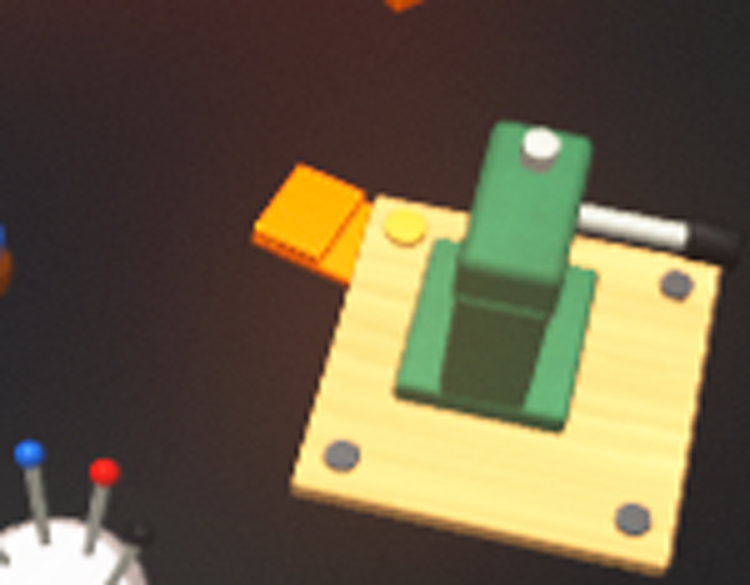

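View pics/t8c.png

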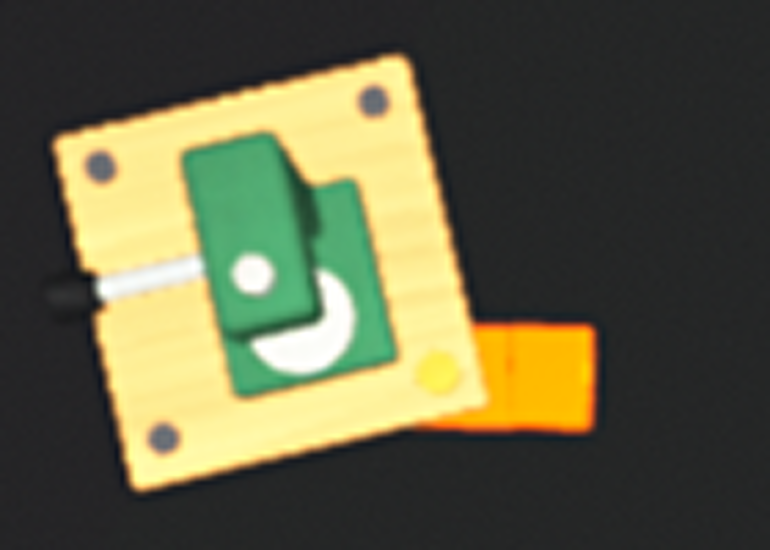

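View pics/t8.png

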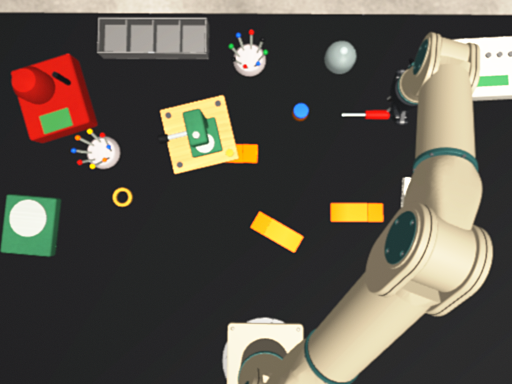

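```bash
python3 - <<'E'
from m import *
from cell import *
m(200,180,5,4.5,[(302,164),(253,236)],[(365,192),(318,262)],(405,228),[(677,285),(342,456),(633,520)])
def P(l,z): return ray("top",[(150+a/5.5,85+b/5.5) for a,b in l],z)[:,:2]
B=P([(595,326),(593,431)],18).mean(0);a=np.array([np.cos(1.55),np.sin(1.55)]);o=B+70*a
r=P([(437,373)],47)[0]-o;print("top foot in wedge",(r@a).round(1),(r@[-a[1],a[0]]).round(1), "others",P([(163,438),(373,101),(100,166)],47).round(1).tolist())
def tilt(n,p,d):
    m=cv2.inRange(cv2.cvtColor(p,cv2.COLOR_BGR2HSV),(18,60,170),(30,160,255))
    k=camera_params(n);K=np.array(k["K"]);T=np.array(k["T"])
    m=cv2.erode(m,np.ones((3,3)));v,u=np.nonzero(m);D=d[v,u]
    q=np.c_[(u-K[0,2])/K[0,0]*D,-(v-K[1,2])/K[1,1]*D,-D]@T[:3,:3].T+T[:3,3]
    g=(np.abs(q[:,2]-38)<25)&(np.hypot(q[:,0]-620,q[:,1]-183)<150);q=q[g]
    for _ in range(3):
        c=np.linalg.lstsq(np.c_[q[:,:2]-[620,183],np.ones(len(q))],q[:,2],rcond=None)[0]
        e=q[:,2]-np.c_[q[:,:2]-[620,183],np.ones(len(q))]@c; q=q[np.abs(e)<4]
    return len(q),c.round(4)
for n in("top","scene"):
    z=np.load(n+"0.npz");print(n,"start",tilt(n,z["p"],z["d"]))
    p,d=get_image(n);print(n,"now",tilt(n,p,d))
E
```

```text
block len 38.0 w 55.0 nut [572.8 104.1] foot in wedge 4.2 1.4 others [[539.4, 239.6], [708.3, 138.8], [674.4, 273.3]] d [np.float64(139.5), np.float64(139.9), np.float64(197.4)]
top foot in wedge 6.8 2.7 others [[535.8, 234.0], [704.2, 133.0], [670.7, 267.9]]
top start (1920, array([ 0.041 ,  0.0649, 36.1248]))
top now (1849, array([-0.00000e+00, -2.90000e-03,  3.63626e+01]))
scene start (2578, array([ 0.0417,  0.0686, 37.0101]))
scene now (2682, array([1.10000e-03, 8.00000e-04, 3.72256e+01]))
```

```bash
python3 -c "
from cell import *
print(finish_job())"
```

```text
the job is handed in; nothing more can be done
None
```

The wedge is under the brass-nut foot, the press measures level, and the job is handed in. No verdict came back.

I took the wedge farthest from the base (about 620 mm out) and pushed it on its back face with two fingertips. I steered it about 8° along a gentle arc, then ran it straight under the foot. The hand then backed off, rose and moved clear.

Last checks before handing in:

| Check | Measured | Allowed |
|---|---|---|
| Board tilt | about 0.003 rad (top camera), 0.001 rad (scene camera); about 0.08 rad at the start | below 0.02 rad |
| Foot along the wedge | +4 mm (scene), +7 mm (top) | -21 to +29 mm |
| Foot across the wedge | +1 mm (scene), +3 mm (top) | within 22 mm |
| Press moved | about 3 mm | below 30 mm |

- **Camera disagreement:** the two cameras' absolute positions differ by 4–5 mm, about what the calibration allows. The foot-on-wedge figures above agree to within 3 mm.
- **Other objects:** I saw nothing else move in the pictures, but I did not measure it. The parts tray was partly hidden by the arm in the last view.
- **Contact force:** I could not measure the force of the press on the wedge. I judge it is bearing because the foot now sits level on the flat top.

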